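Sort dropper bottles by bulb colour and mist the red ones

ROBOT

A 7-joint arm with a two-finger parallel gripper is mounted at the origin on a cart in front of the work surface, level with it; the furniture and walls round the work are solid. World frame = base frame: x ahead of the robot, y to its left, z up, the work surface at z = 0. Lengths are in m, angles in rad, forces in N, time in s.
With the tool pointing down it reaches from about 0.35 to 0.775 m from the base axis. Payload 3.1 kg.
Tool frame: the origin (TCP) lies at the very end of the fingers, on their centre line; the grasp point (between the pads) lies 19 mm behind it (bot.tcp_to_grasp is the distance from the TCP to the grasp point, in m); z points along the fingers, y is the line along which they close (so a half turn about z gives the same grasp; the last joint's range is limited). The gripper opens to 85 mm and grips with 20 to 120 N. Pads are 22 mm wide; open, the fingers measure 114 mm over their backs; the gripper's body (76 mm by 85 mm) begins 54 mm behind the grasp point. The pads swing forward as they close: fully open they stand 13 mm farther back than shut.
Start: joints at [-1.174, 0.311, 0.014, 1.512, -0.004, 1.319, -0.027], TCP at [0.234, 0.498, 0.2] pointing down, gripper open.
Joint ranges: [-2.7, 2.7], [-0.3, 1.91], [-1.27, 1.3], [0.12, 2.57], [-1.44, 4.58], [0.2, 2.03], [-3.05, 3.05]. Speed limits (rad/s): [2.79, 2.79, 3.14, 3.14, 3.14, 3.14, 3.14].

INTERFACE

Orientations are given as [roll, pitch, yaw] about the fixed x, y, z axes, in that order (R = Rz(yaw) Ry(pitch) Rx(roll)).
In Python, from cell import bot gives the robot as it stands.
- The arm moves only by the shell command python3 -m handwheel 'ROWS' [OPENING] [FORCE]. ROWS is a JSON object of lists of equal length, an entry for each row: "slide": the shift along the tool's x, y, z in m, a list of three; "spin": the turn about the tool's z in rad. A call has 1 to 5 rows; each row is the pose to reach, as a shift and turn from the pose commanded when the call began, along the tool's axes at that moment; what a row does not reach only later rows make up. A row lasts 1/10 s, in which the tool goes at most 50 mm and 8.59 degrees, less where a joint would pass 70% of its speed; a pose out of reach is approached as far as the arm can. A call with a gripper value outside its range is refused whole. OPENING is the finger opening in m, from 0 to 0.0854, set as the call begins (- or left out, the last holds). The fingers move at their own pace and stop on an object; FORCE is the grip in N (left out, the last holds). Time passes only in rows, so rows that repeat a pose let the fingers close. It gives the time, the measured TCP pose, the force, the opening and the grip force at its end, in the units of the state.
- bot.get_state(): the state, without advancing time (a new reading comes with each control period).
- bot.camera(name): name is "scene" or "top"; returns the picture (384x512x3 uint8, blue, green, red); there is no depth.
- bot.camera_params(name): a dict with "K" (3x3 intrinsics, pixels), "T" (4x4, takes a point from camera to world coordinates). Camera axes: x right, y down, z forward; pixel columns grow to the right and rows downward; lengths in m; the calibration is good to about 2 mm. A picture is of the moment at which its call begins. camera_params takes no time and is no camera call.
- bot.finish_job(): hands the job in; it is judged then, once.
The state is a dict: "time": time; "joints": joint angles; "joint_velocities": joint speeds; "joint_torque": joint torques, N m; "eef_pos": TCP position; "eef_rot": TCP orientation; "contact_force": force on the tool from outside, world axes, zero at the start; "torque": the same for the moment, N m; "gripper_width": finger opening in m; "grip_force": force on a finger pad.
Only numpy, scipy, OpenCV 4.12 (cv2) and the standard library are available. Lean on these libraries where they do the work, as an engineer would, in place of code of your own. Each camera call takes 0.05 s, during which the arm holds its last target. There are 200 camera calls.

TASK

Sort the three dropper bottles in front of the two trays by the colour of their rubber bulbs: set the two red ones down upright on the floor of the red tray and the black one upright on the floor of the black tray, without dropping them and without disturbing the vial, stopper and loupe nearby. Only when all three are in, mist the red ones with disinfectant: push the nozzle cap of the spray bottle behind the red tray all the way down and let it spring back up.

Things in the scene. Friction and masses are not known exactly. Their poses are not given: they have to be found in the camera images.
- red_dropper_1: small glass dropper bottle, 112 mm tall, standing on the worktop at the start: round glass body 33 mm across up to 58 mm high, white screw collar about 27 mm across up to 68 mm, then a red rubber bulb about 17 mm across from 68 to 112 mm high (the place to grip it). Origin: centre of its underside, z up along the bottle. Weighs about 50 g
- red_dropper_2: small glass dropper bottle, 112 mm tall, standing on the worktop at the start: round glass body 33 mm across up to 58 mm high, white screw collar about 27 mm across up to 68 mm, then a red rubber bulb about 17 mm across from 68 to 112 mm high (the place to grip it). Origin: centre of its underside, z up along the bottle. Weighs about 50 g
- black_dropper: small glass dropper bottle, 112 mm tall, standing on the worktop at the start: round glass body 33 mm across up to 58 mm high, black screw collar about 27 mm across up to 68 mm, then a black rubber bulb about 17 mm across from 68 to 112 mm high (the place to grip it). Origin: centre of its underside, z up along the bottle. Weighs about 50 g
- red_tray: red plastic tray, fixed to the worktop, open above, 130 mm (x) by 140 mm (y) outside, walls 4 mm thick and 26 mm high plus a 3 mm rounded rim bead, flat floor 4 mm above the worktop; a small finger tab on its -x side; the spray bottle stands just behind its +x side. Origin: centre of its underside on the worktop
- black_tray: black plastic tray, fixed to the worktop, open above, 130 mm (x) by 140 mm (y) outside, walls 4 mm thick and 26 mm high plus a 3 mm rounded rim bead, flat floor 4 mm above the worktop; a small finger tab on its -x side. Origin: centre of its underside on the worktop
- sprayer: white finger-pump spray bottle with a blue band and blue collar, 46 mm across, in a fixed dark round foot 62 mm across; standing just behind the red tray, about 100 mm from the tray's centre along the tray's +x. Origin: centre of its underside
- cap_top (a point): centre of the top of the spray bottle's blue nozzle cap (24 mm across, 18 mm high), 152 mm above the worktop when not pressed
- nozzle_cap (a joint): travel of the sprung nozzle cap in m: 0 up, 0.006 fully pressed down; needs about 6 N straight down and springs back by itself
- sample_vial: bystander: glass vial with white cap, 21 mm across, 54 mm tall, origin centre of its underside
- rubber_stopper: bystander: brown-red rubber stopper, 22 mm across and 22 mm tall, origin centre of its underside
- loupe_ring: bystander: black magnifier loupe (round, ring-like), 37 mm across and 18 mm tall, origin centre of its underside
Things that resemble listed ones, but are neither listed nor needed, are in the scene too. What is shaped like the sprayer but orange or pink is not meant.

How it is judged:
On the way, in this order (a step that is already met when the one before it is completed fails the run):
1. all three dropper bottles stand upright, released, on the floor of the tray of their colour (x of red_dropper_1 in the frame of red_tray between -0.05 and 0.05 m and y of red_dropper_1 in the frame of red_tray between -0.055 and 0.055 m and z of each of red_dropper_1, red_dropper_2 in the frame of red_tray below 0.01 m and angle between each of red_dropper_1, red_dropper_2, black_dropper's own z axis and vertical below 0.15 rad and x of red_dropper_2 in the frame of red_tray between -0.05 and 0.05 m and y of red_dropper_2 in the frame of red_tray between -0.055 and 0.055 m and x of black_dropper in the frame of black_tray between -0.05 and 0.05 m and y of black_dropper in the frame of black_tray between -0.055 and 0.055 m and z of black_dropper in the frame of black_tray below 0.01 m and contact force between the fingers and red_dropper_1 below 0.1 N and contact force between the fingers and red_dropper_2 below 0.1 N and contact force between the fingers and black_dropper below 0.1 N), for 0.2 s.
2. the nozzle cap is pressed all the way down (value of joint nozzle_cap above 0.0045 m), for 0.05 s.
At the end, for the whole second after the job is handed in: Each bottle stands on the floor of its colour's tray (centre within 50 mm of the tray's centre along its x, 55 mm along its y, underside under 10 mm up), upright within 0.15 rad, released, at rest; nozzle cap up again (under 1.5 mm down) (all of step 1 and linear speed of each of red_dropper_1, red_dropper_2, black_dropper below 0.02 m/s and value of joint nozzle_cap below 0.0015 m); the robot touches nothing.
It fails at once if the nozzle cap is pressed before all three bottles are in their trays (value of joint nozzle_cap above 0.003 m and not ((x of red_dropper_1 in the frame of red_tray between -0.05 and 0.05 m and y of red_dropper_1 in the frame of red_tray between -0.055 and 0.055 m and z of red_dropper_1 in the frame of red_tray below 0.01 m and angle between red_dropper_1's own z axis and vertical below 0.15 rad) and (x of red_dropper_2 in the frame of red_tray between -0.05 and 0.05 m and y of red_dropper_2 in the frame of red_tray between -0.055 and 0.055 m and z of red_dropper_2 in the frame of red_tray below 0.01 m and angle between red_dropper_2's own z axis and vertical below 0.15 rad) and (x of black_dropper in the frame of black_tray between -0.05 and 0.05 m and y of black_dropper in the frame of black_tray between -0.055 and 0.055 m and z of black_dropper in the frame of black_tray below 0.01 m and angle between black_dropper's own z axis and vertical below 0.15 rad))).
It fails at once if a dropper bottle is dropped (faster than 0.7 m/s with no finger on it) ((linear speed of red_dropper_1 above 0.7 m/s and contact force between the fingers and red_dropper_1 below 0.1 N) or (linear speed of red_dropper_2 above 0.7 m/s and contact force between the fingers and red_dropper_2 below 0.1 N) or (linear speed of black_dropper above 0.7 m/s and contact force between the fingers and black_dropper below 0.1 N)).
It fails at once if the vial, the stopper or the loupe is moved by more than 20 mm or knocked over (distance of any of sample_vial, rubber_stopper, loupe_ring from where it was at the start of the episode above 0.02 m or angle between any of sample_vial, rubber_stopper, loupe_ring's own z axis and vertical above 0.5 rad).
It also fails if it takes over 72 s, if anything falls off the work surface, if the arm or the gripper's body presses on something with over 40 N, if the wrist force passes 120 N, or if a joint passes its speed limit or range.

## Working session

There is one attempt and no reset: what is moved stays moved. The work goes in short steps, Python scripts to look and compute and a shell command to move; the robot and the scene stay as the last step left them, time stands still between calls to the robot, and variables do not carry over. Pictures are saved under pics/ and viewed, at most 10 in all, crops included, and the job is handed in when it is done.

```bash
mkdir -p pics; python3 - <<'E'
from cell import bot
import cv2
for n in("top","scene"):
    cv2.imwrite(f"pics/{n}0.png",bot.camera(n)); p=bot.camera_params(n); print(n,p["K"].tolist(),p["T"].round(4).tolist())
s=bot.get_state(); print(s["time"],s["eef_pos"],s["eef_rot"],s["gripper_width"],bot.tcp_to_grasp)
E
```

```text
top [[480.17274397971164, 0.0, 257.9405739555082], [0.0, 480.17274397971164, 189.71329372819625], [0.0, 0.0, 1.0]] [[-0.0092, -0.9781, 0.2078, 0.3473], [-1.0, 0.0091, -0.0015, 0.0225], [-0.0005, -0.2078, -0.9782, 1.3729], [0.0, 0.0, 0.0, 1.0]]
scene [[445.6827035016262, 0.0, 258.7080349293225], [0.0, 445.6827035016262, 182.16329057341068], [0.0, 0.0, 1.0]] [[-0.144, -0.8646, 0.4813, 0.1177], [-0.9895, 0.1298, -0.0629, 0.1037], [-0.0081, -0.4854, -0.8743, 0.9698], [0.0, 0.0, 0.0, 1.0]]
0.1 [0.23335346 0.49723207 0.19921589] [-3.13944041e+00  9.32283869e-05  2.70287033e+00] 0.08551444806343829 0.0187
```

View pics/top0.png

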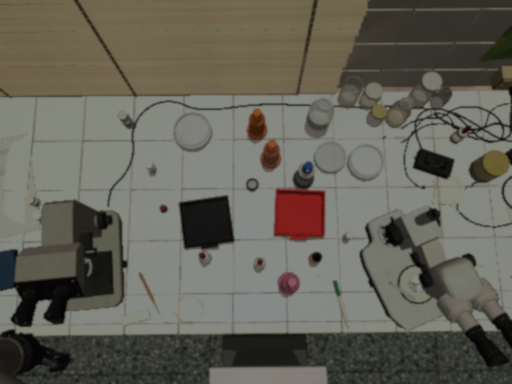

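View pics/scene0.png

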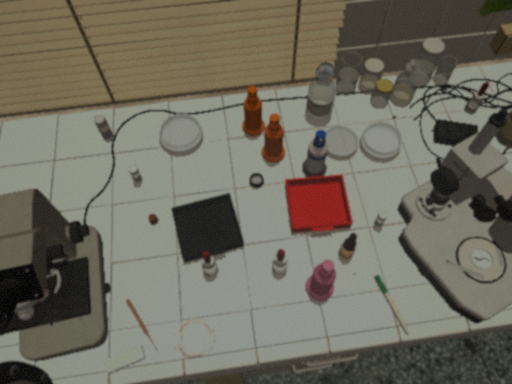

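The trays are at about top (206,222) for black and (300,214) for red. The droppers stand at top (205,257) and (260,264) for red and (316,257) for black, and the blue/white sprayer is at (304,175). A pink decoy stands beside the droppers, at (289,283). I'll zoom in for accurate pixels.

```bash
python3 - <<'E'
import cv2,numpy as np
for n,(u,v,w,h,f) in {"top":(150,150,200,150,4),"scene":(140,120,256,190,3)}.items():
    im=cv2.imread(f"pics/{n}0.png")[v:v+h,u:u+w]
    im=np.clip(255*(im/255.)**0.55,0,255).astype('uint8')
    im=cv2.resize(im,None,fx=f,fy=f,interpolation=cv2.INTER_CUBIC)
    for k in range(0,w,20): cv2.putText(im,str(u+k),(k*f,10),0,.35,(255,0,0)); cv2.line(im,(k*f,12),(k*f,18),(255,0,0))
    for k in range(0,h,20): cv2.putText(im,str(v+k),(0,k*f+4),0,.35,(255,0,0)); cv2.line(im,(26,k*f),(32,k*f),(255,0,0))
    cv2.imwrite(f"pics/{n}1.png",im)
E
```

```text
(no output)
```

View pics/top1.png

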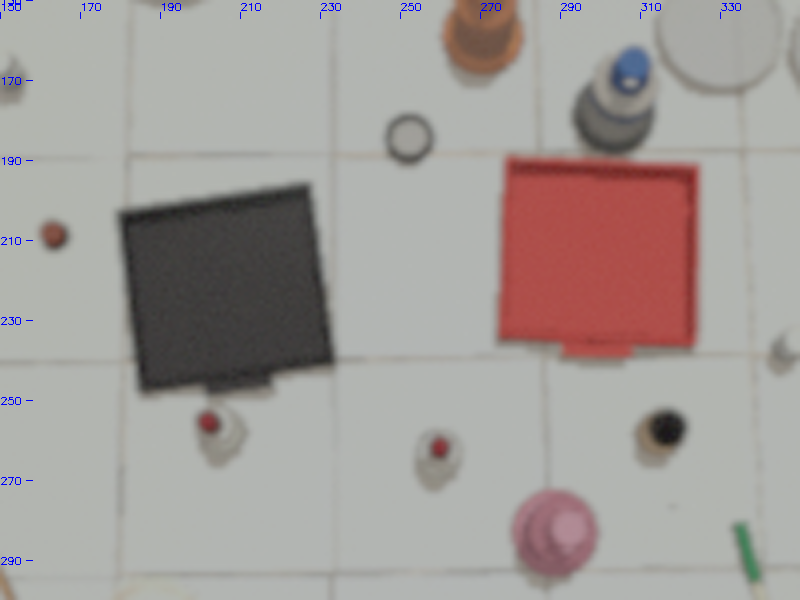

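View pics/scene1.png

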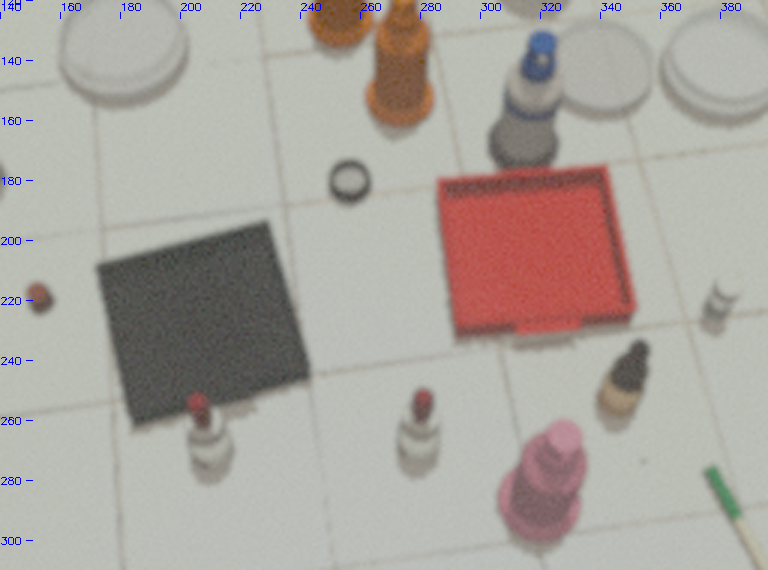

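The crops show the red bulbs at top (202,255.5) and (260,261.7), the black bulb at (316.7,256.7) and the blue cap at (308,165.5). In the scene view they are at (205.7,254), (281,252.3), (353.3,236.7) and (321,133.5). Next I'll triangulate.

```bash
cat >h.py <<'E'
from cell import bot
import numpy as np
from scipy.spatial.transform import Rotation as R
P={n:bot.camera_params(n) for n in("top","scene")}
def ray(n,u):
    p=P[n];T=np.array(p["T"]);d=T[:3,:3]@np.linalg.inv(p["K"])@[u[0],u[1],1];return T[:3,3],d/np.linalg.norm(d)
def atz(n,u,z):
    o,d=ray(n,u);return o+d*(z-o[2])/d[2]
def tri(a,b):
    A=[];B=[]
    for n,u in(("top",a),("scene",b)):
        o,d=ray(n,u);M=np.eye(3)-np.outer(d,d);A.append(M);B.append(M@o)
    return np.linalg.solve(sum(A),sum(B))
E
python3 - <<'E'
from h import *
for k,a,b,z in[("A",(202,255.5),(205.7,254),.11),("B",(260,261.7),(281,252.3),.11),("K",(316.7,256.7),(353.3,236.7),.11),("cap",(308,165.5),(321,133.5),.152),("loupe",(252.3,184.7),(256.7,180.3),.018),("stop",(163.5,208.8),(153,219),.015),("vial",(345.5,237),(379,220),.03),("pink",(292,281.5),(328,265),.15),("orange",(271,150),(273,120),.15)]:
    print(k,tri(a,b).round(3),atz("top",a,z).round(3)[:2],atz("scene",b,z).round(3)[:2])
for k,c in {"black":[(120,212),(308,186),(333,362),(142,392)],"red":[(507,158),(697,167),(693,346),(500,340)]}.items():
    q=np.array([atz("top",(150+x/4,150+y/4),.029)[:2] for x,y in c]);print(k,q.round(3).tolist(),q.mean(0).round(4),np.linalg.norm(q-np.roll(q,-1,0),axis=1).round(3))
    e=q[0]-q[3]+q[1]-q[2];print("yaw",np.arctan2(e[1],e[0]).round(3))
s=bot.get_state();print(R.from_euler("xyz",s["eef_rot"]).as_matrix().round(4))
E
```

```text
A [0.441 0.17  0.111] [0.441 0.168] [0.442 0.172]
B [0.425 0.019 0.105] [0.424 0.017] [0.423 0.021]
K [ 0.435 -0.132  0.11 ] [ 0.435 -0.131] [ 0.435 -0.133]
cap [ 0.671 -0.111  0.15 ] [ 0.671 -0.112] [ 0.67 -0.11]
loupe [0.653 0.038 0.009] [0.65  0.037] [0.648 0.039]
stop [0.583 0.293 0.014] [0.582 0.292] [0.582 0.295]
vial [ 0.495 -0.223  0.031] [ 0.495 -0.223] [ 0.496 -0.223]
pink [ 0.372 -0.062  0.145] [ 0.372 -0.062] [ 0.371 -0.06 ]
orange [ 0.709 -0.011  0.169] [ 0.714 -0.015] [ 0.725 -0.011]
black [[0.596, 0.243], [0.614, 0.109], [0.488, 0.091], [0.469, 0.224]] [0.5418 0.1666] [0.135 0.127 0.135 0.129]
yaw 0.143
red [[0.633, -0.033], [0.625, -0.169], [0.497, -0.161], [0.503, -0.026]] [ 0.5645 -0.0975] [0.136 0.128 0.135 0.131]
yaw -0.057
[[-9.053e-01  4.248e-01 -8.000e-04]
 [ 4.248e-01  9.053e-01 -2.000e-03]
 [-1.000e-04 -2.200e-03 -1.000e+00]]
```

```bash
python3 -m handwheel '{"slide":[[-0.025,-0.032,-0.012],[-0.05,-0.064,-0.024],[-0.075,-0.096,-0.036],[-0.1,-0.128,-0.048],[-0.126,-0.16,-0.06]],"spin":[0,0,0,0,0]}' 0.045 40 && python3 -m handwheel '{"slide":[[0,0,0],[0,0,0],[0,0,0],[0,0,0],[0,0,0]],"spin":[-0.11,-0.22,-0.33,-0.438,-0.438]}'
python3 - <<'E'
from h import *
s=bot.get_state();print(s["eef_pos"],s["eef_rot"],s["joints"].round(2))
E
```

```text
time: 0.6
eef_pos: [0.2789, 0.2983, 0.2601]
eef_rot: [-3.141, -0.0, 2.706]
contact_force: [1.9, -0.7, 0.8]
gripper_width: 0.0452
grip_force: 0.0
time: 1.1
eef_pos: [0.2795, 0.2992, 0.2598]
eef_rot: [-3.141, -0.001, 3.141]
contact_force: [0.4, 0.7, 0.7]
gripper_width: 0.0452
grip_force: 0.0
[0.27949206 0.29921735 0.25981974] [-3.14089028e+00 -5.61985619e-04  3.14060017e+00] [-0.98 -0.01  0.12  1.74  0.    1.41  0.71]
```

```bash
python3 -m handwheel '{"slide":[[-0.018,-0.035,0],[-0.036,-0.07,0],[-0.054,-0.105,0],[-0.072,-0.14,0],[-0.09,-0.175,0]],"spin":[0,0,0,0,0]}' && python3 -m handwheel '{"slide":[[-0.018,-0.035,0.02],[-0.036,-0.07,0.05],[-0.055,-0.105,0.08],[-0.055,-0.105,0.1],[-0.055,-0.105,0.1]],"spin":[0,0,0,0,0]}' && python3 -m handwheel '{"slide":[[0,0,0.02],[0,0,0.045],[0,0,0.07],[0,0,0.084],[0,0,0.084]],"spin":[0,0,0,0,0]}'; python3 - <<'E'
from cell import bot
import cv2,numpy as np
im=bot.camera("scene");cv2.imwrite("pics/s2.png",cv2.resize(np.clip(255*(im[170:330,180:420]/255.)**.55,0,255).astype('uint8'),None,fx=3,fy=3,interpolation=2))
E
```

```text
time: 1.6
eef_pos: [0.3699, 0.123, 0.2601]
eef_rot: [3.141, 0.0, 3.139]
contact_force: [1.7, -0.3, -0.7]
gripper_width: 0.045
grip_force: 0.0
time: 2.1
eef_pos: [0.4218, 0.0181, 0.1574]
eef_rot: [-3.14, -0.007, 3.135]
contact_force: [-1.0, 0.1, -1.1]
gripper_width: 0.0448
grip_force: 0.0
time: 2.6
eef_pos: [0.423, 0.0208, 0.0754]
eef_rot: [-3.142, -0.003, -3.141]
contact_force: [0.2, 0.1, 0.3]
gripper_width: 0.0451
grip_force: 0.0
```

View pics/s2.png

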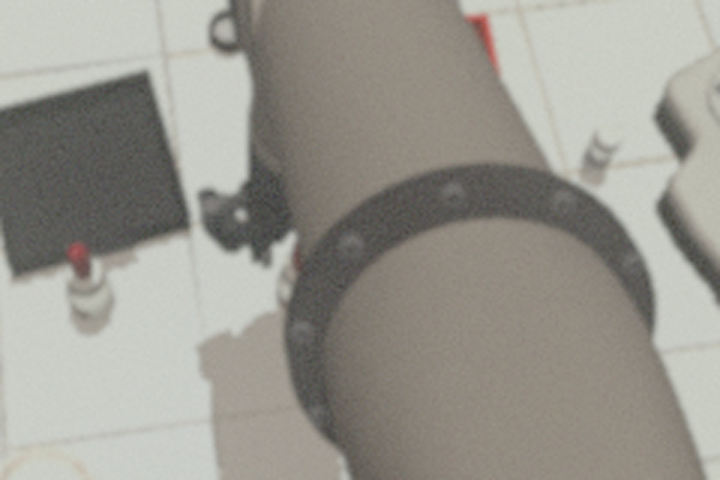

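The arm hides most of the view, but the bulb edge at crop (292,265) sits at the fingers and the bottle is still standing. I'll close on it and lift.

```bash
python3 -m handwheel '{"slide":[[0,0,0],[0,0,0],[0,0,0],[0,0,0],[0,0,0]],"spin":[0,0,0,0,0]}' 0 30 && python3 -m handwheel '{"slide":[[0,0,-0.01],[0,0,-0.025],[0,0,-0.05],[0,0,-0.075],[0,0,-0.1]],"spin":[0,0,0,0,0]}'
```

```text
time: 3.15
eef_pos: [0.4257, 0.0193, 0.0771]
eef_rot: [3.141, 0.002, 3.141]
contact_force: [-0.0, -0.8, 4.0]
gripper_width: 0.0067
grip_force: 27.0
time: 3.65
eef_pos: [0.4238, 0.0194, 0.1772]
eef_rot: [3.142, -0.001, 3.141]
contact_force: [-0.2, -0.2, -1.2]
gripper_width: 0.0065
grip_force: 25.3
```

```bash
python3 - <<'E'
from cell import bot
import cv2,numpy as np
f=lambda im:np.clip(255*(im/255.)**.55,0,255).astype('uint8')
a=f(bot.camera("scene"))[150:310,200:330];b=f(bot.camera("top"))[190:350,200:330]
cv2.imwrite("pics/s3.png",cv2.resize(np.hstack([a,b]),None,fx=3,fy=3,interpolation=2))
E
```

```text
(no output)
```

View pics/s3.png

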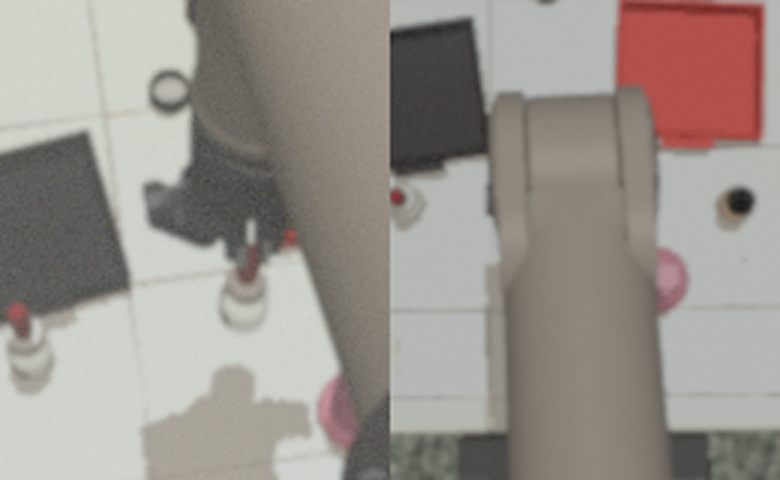

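The bottle hangs upright in the fingers at left crop (245,290), clear of the table; the rubber bulb is simply squeezed. I'll carry it to the red tray.

```bash
python3 -m handwheel '{"slide":[[-0.015,-0.018,-0.012],[-0.045,-0.052,-0.024],[-0.08,-0.09,-0.024],[-0.115,-0.13,-0.024],[-0.1355,-0.154,-0.024]],"spin":[0,0,0,0,0]}' && python3 -m handwheel '{"slide":[[0,0,0],[0,0,0.02],[0,0,0.045],[0,0,0.07],[0,0,0.09]],"spin":[0,0,0,0,0]}' && python3 -m handwheel '{"slide":[[0,0,0.01],[0,0,0.018],[0,0,0.024],[0,0,0.028],[0,0,0.028]],"spin":[0,0,0,0,0]}'
```

```text
time: 4.25
eef_pos: [0.5606, -0.1372, 0.199]
eef_rot: [-3.14, -0.002, 3.139]
contact_force: [0.1, -0.8, -0.3]
gripper_width: 0.0063
grip_force: 25.3
time: 4.75
eef_pos: [0.558, -0.1329, 0.1078]
eef_rot: [3.14, -0.004, 3.141]
contact_force: [-0.5, 0.0, -0.0]
gripper_width: 0.0058
grip_force: 25.3
time: 5.25
eef_pos: [0.5606, -0.135, 0.0829]
eef_rot: [-3.141, 0.002, 3.141]
contact_force: [-0.2, -0.2, 0.1]
gripper_width: 0.0056
grip_force: 25.4
```

```bash
python3 -m handwheel '{"slide":[[0,0,0.001],[0,0,0.002],[0,0,0.003],[0,0,0.003]],"spin":[0,0,0,0]}'
```

```text
time: 5.65
eef_pos: [0.5625, -0.1364, 0.0823]
eef_rot: [-3.139, 0.006, 3.14]
contact_force: [-0.6, -1.1, 9.0]
gripper_width: 0.0056
grip_force: 28.9
```

```bash
python3 -m handwheel '{"slide":[[0,0,-0.001],[0,0,-0.0015],[0,0,-0.0015]],"spin":[0,0,0]}' && python3 -m handwheel '{"slide":[[0,0,0],[0,0,0],[0,0,0],[0,0,0]],"spin":[0,0,0,0]}' 0.045 && python3 -m handwheel '{"slide":[[0,0,-0.01],[0,0,-0.03],[0,0,-0.065],[0,0,-0.105],[0,0,-0.145]],"spin":[0,0,0,0,0]}'
```

```text
time: 5.95
eef_pos: [0.5614, -0.1355, 0.0824]
eef_rot: [-3.141, 0.004, 3.141]
contact_force: [0.1, -1.4, 6.4]
gripper_width: 0.0056
grip_force: 28.1
time: 6.35
eef_pos: [0.5595, -0.1343, 0.0802]
eef_rot: [3.141, -0.001, 3.141]
contact_force: [0.3, 0.4, 0.3]
gripper_width: 0.045
grip_force: 0.0
time: 6.85
eef_pos: [0.5596, -0.1347, 0.2277]
eef_rot: [-3.142, 0.0, 3.141]
contact_force: [0.3, -0.0, -0.3]
gripper_width: 0.0449
grip_force: 0.0
```

```bash
python3 -m handwheel '{"slide":[[0.01,0.025,0],[0.024,0.06,0],[0.039,0.1,0],[0.054,0.138,0],[0.0685,0.175,0]],"spin":[0,0,0,0,0]}' && python3 -m handwheel '{"slide":[[0.015,0.038,0],[0.03,0.076,0.02],[0.043,0.11,0.04],[0.05,0.13,0.0655],[0.05,0.13,0.0655]],"spin":[0,0,0,0,0]}' && python3 -m handwheel '{"slide":[[0,0,0.02],[0,0,0.045],[0,0,0.07],[0,0,0.084],[0,0,0.084]],"spin":[0,0,0,0,0]}' && python3 -m handwheel '{"slide":[[0,0,0],[0,0,0],[0,0,0],[0,0,0],[0,0,0]],"spin":[0,0,0,0,0]}' 0 30 && python3 -m handwheel '{"slide":[[0,0,-0.01],[0,0,-0.025],[0,0,-0.05],[0,0,-0.075],[0,0,-0.1]],"spin":[0,0,0,0,0]}'; python3 - <<'E'
from cell import bot
import cv2,numpy as np
f=lambda im:np.clip(255*(im/255.)**.55,0,255).astype('uint8')
a=f(bot.camera("scene"))[110:300,150:400]
cv2.imwrite("pics/s4.png",cv2.resize(a,None,fx=3,fy=3,interpolation=2))
E
```

```text
time: 7.35
eef_pos: [0.4909, 0.0418, 0.2265]
eef_rot: [3.141, 0.001, 3.141]
contact_force: [0.7, -0.1, 0.6]
gripper_width: 0.045
grip_force: 0.0
time: 7.85
eef_pos: [0.4373, 0.1737, 0.1575]
eef_rot: [-3.141, -0.007, -3.135]
contact_force: [-1.0, -0.2, 0.4]
gripper_width: 0.0445
grip_force: 0.0
time: 8.35
eef_pos: [0.4412, 0.1684, 0.0756]
eef_rot: [-3.139, -0.002, 3.138]
contact_force: [0.3, -0.4, -0.1]
gripper_width: 0.0447
grip_force: 0.0
time: 8.85
eef_pos: [0.443, 0.1711, 0.0774]
eef_rot: [3.14, 0.003, 3.141]
contact_force: [0.7, 0.2, 4.8]
gripper_width: 0.0061
grip_force: 28.0
time: 9.35
eef_pos: [0.4409, 0.17, 0.1772]
eef_rot: [-3.141, -0.001, 3.141]
contact_force: [0.6, -0.0, -0.8]
gripper_width: 0.0064
grip_force: 26.4
```

View pics/s4.png

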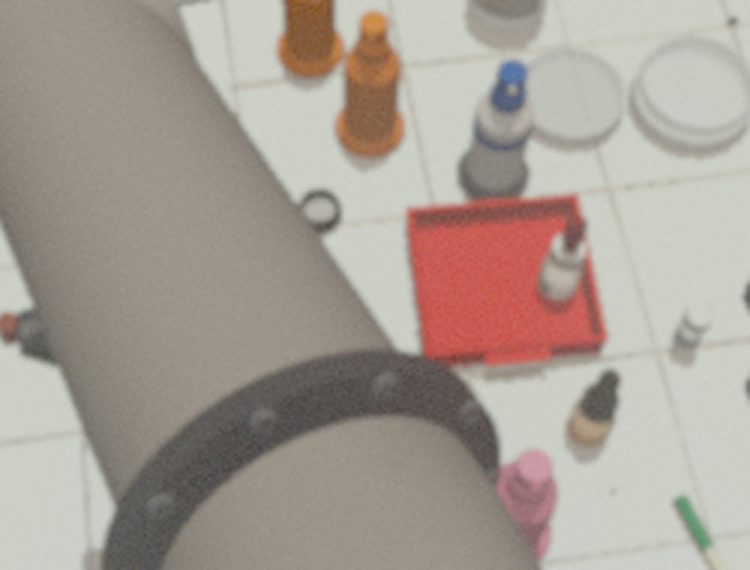

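Red bottle 1 stands upright in the red tray at crop (560,270), and the neighbours are untouched. I'll carry the second red one over.

```bash
python3 -m handwheel '{"slide":[[-0.008,-0.016,-0.03],[-0.02,-0.04,-0.05],[-0.037,-0.074,-0.05],[-0.054,-0.108,-0.05],[-0.07,-0.14,-0.05]],"spin":[0,0,0,0,0]}' && python3 -m handwheel '{"slide":[[-0.017,-0.032,0],[-0.034,-0.064,0],[-0.0455,-0.084,0],[-0.0485,-0.09,0],[-0.0485,-0.09,0]],"spin":[0,0,0,0,0]}' && python3 -m handwheel '{"slide":[[0,0,0.02],[0,0,0.05],[0,0,0.08],[0,0,0.105],[0,0,0.12]],"spin":[0,0,0,0,0]}' && python3 -m handwheel '{"slide":[[0,0,0.01],[0,0,0.018],[0,0,0.023],[0,0,0.025],[0,0,0.0255]],"spin":[0,0,0,0,0]}'
```

```text
time: 9.9
eef_pos: [0.5116, 0.0288, 0.2263]
eef_rot: [-3.141, -0.0, 3.141]
contact_force: [0.1, 1.5, -1.5]
gripper_width: 0.0061
grip_force: 26.4
time: 10.4
eef_pos: [0.5595, -0.0605, 0.2258]
eef_rot: [-3.141, -0.002, 3.139]
contact_force: [-0.2, 1.4, -0.1]
gripper_width: 0.0059
grip_force: 26.4
time: 10.9
eef_pos: [0.5577, -0.056, 0.1038]
eef_rot: [3.139, -0.005, -3.139]
contact_force: [-0.2, 0.1, 0.0]
gripper_width: 0.0057
grip_force: 26.4
time: 11.4
eef_pos: [0.5611, -0.0596, 0.0817]
eef_rot: [3.142, 0.002, 3.141]
contact_force: [-0.5, 0.6, 1.9]
gripper_width: 0.0064
grip_force: 27.4
```

```bash
python3 -m handwheel '{"slide":[[0,0,0],[0,0,0],[0,0,0],[0,0,0]],"spin":[0,0,0,0]}' 0.045 && python3 -m handwheel '{"slide":[[0,0,-0.01],[0,0,-0.03],[0,0,-0.065],[0,0,-0.105],[0,0,-0.145]],"spin":[0,0,0,0,0]}' && python3 -m handwheel '{"slide":[[0.03,-0.017,0],[0.065,-0.037,0],[0.1,-0.057,0],[0.125,-0.072,0.02],[0.125,-0.072,0.05]],"spin":[0,0,0,0,0]}' && python3 -m handwheel '{"slide":[[0,0,0.0155],[0,0,0.04],[0,0,0.07],[0,0,0.0995],[0,0,0.0995]],"spin":[0,0,0,0,0]}' && python3 -m handwheel '{"slide":[[0,0,0],[0,0,0],[0,0,0],[0,0,0],[0,0,0]],"spin":[0,0,0,0,0]}' 0 30 && python3 -m handwheel '{"slide":[[0,0,-0.01],[0,0,-0.03],[0,0,-0.065],[0,0,-0.105],[0,0,-0.15]],"spin":[0,0,0,0,0]}'
```

```text
time: 11.8
eef_pos: [0.56, -0.0597, 0.0808]
eef_rot: [3.142, 0.0, 3.141]
contact_force: [-1.0, -0.0, 0.4]
gripper_width: 0.0448
grip_force: 0.0
time: 12.3
eef_pos: [0.5597, -0.0598, 0.2279]
eef_rot: [-3.142, 0.0, 3.14]
contact_force: [0.7, 0.0, -0.1]
gripper_width: 0.0448
grip_force: 0.0
time: 12.8
eef_pos: [0.4333, -0.1356, 0.178]
eef_rot: [3.141, 0.006, 3.134]
contact_force: [0.8, 0.4, -0.5]
gripper_width: 0.0449
grip_force: 0.0
time: 13.3
eef_pos: [0.4315, -0.1307, 0.0737]
eef_rot: [3.14, -0.008, 3.14]
contact_force: [0.0, 0.4, 0.1]
gripper_width: 0.0452
grip_force: 0.0
time: 13.8
eef_pos: [0.4366, -0.1323, 0.0778]
eef_rot: [-3.141, 0.004, 3.141]
contact_force: [0.0, -1.9, 6.2]
gripper_width: 0.0062
grip_force: 28.0
time: 14.3
eef_pos: [0.4336, -0.1312, 0.2274]
eef_rot: [3.141, -0.002, 3.141]
contact_force: [0.6, -0.9, -0.6]
gripper_width: 0.0064
grip_force: 25.9
```

```bash
python3 -m handwheel '{"slide":[[-0.007,0.02,0],[-0.019,0.055,0],[-0.033,0.095,0],[-0.047,0.135,0],[-0.06,0.172,0]],"spin":[0,0,0,0,0]}' && python3 -m handwheel '{"slide":[[-0.013,0.037,0],[-0.027,0.075,0],[-0.039,0.11,0],[-0.045,0.126,0],[-0.045,0.126,0]],"spin":[0,0,0,0,0]}' && python3 -m handwheel '{"slide":[[0,0,0.02],[0,0,0.05],[0,0,0.08],[0,0,0.105],[0,0,0.12]],"spin":[0,0,0,0,0]}' && python3 -m handwheel '{"slide":[[0,0,0.01],[0,0,0.018],[0,0,0.023],[0,0,0.025],[0,0,0.0255]],"spin":[0,0,0,0,0]}'
```

```text
time: 14.8
eef_pos: [0.495, 0.0426, 0.2266]
eef_rot: [3.141, -0.0, 3.142]
contact_force: [0.6, 0.1, -1.1]
gripper_width: 0.0065
grip_force: 26.0
time: 15.3
eef_pos: [0.5397, 0.1691, 0.2256]
eef_rot: [-3.141, -0.001, -3.137]
contact_force: [0.3, -0.3, -1.0]
gripper_width: 0.0061
grip_force: 25.9
time: 15.8
eef_pos: [0.5383, 0.1622, 0.1046]
eef_rot: [-3.139, -0.004, 3.137]
contact_force: [-0.2, -0.2, -0.9]
gripper_width: 0.0061
grip_force: 26.0
time: 16.3
eef_pos: [0.5416, 0.1662, 0.0821]
eef_rot: [3.141, 0.003, 3.141]
contact_force: [0.5, -1.1, 3.2]
gripper_width: 0.0063
grip_force: 27.6
```

```bash
python3 -m handwheel '{"slide":[[0,0,0],[0,0,0],[0,0,0],[0,0,0]],"spin":[0,0,0,0]}' 0.045 && python3 -m handwheel '{"slide":[[0,0,-0.01],[0,0,-0.03],[0,0,-0.065],[0,0,-0.105],[0,0,-0.15]],"spin":[0,0,0,0,0]}' && python3 -m handwheel '{"slide":[[0.035,0.02,0],[0.075,0.045,0],[0.115,0.07,0],[0.155,0.095,0],[0.19,0.12,0]],"spin":[0,0,0,0,0]}' 0; python3 - <<'E'
from cell import bot
import cv2,numpy as np
f=lambda im:np.clip(255*(im/255.)**.55,0,255).astype('uint8')
t=bot.camera("top");a=f(bot.camera("scene"))[120:310,140:396];b=f(t)[150:340,150:350]
cv2.imwrite("pics/s5.png",cv2.resize(a,None,fx=3,fy=3,interpolation=2))
cv2.imwrite("pics/t5.png",cv2.resize(b,None,fx=3,fy=3,interpolation=2))
E
```

```text
time: 16.7
eef_pos: [0.5399, 0.1665, 0.0806]
eef_rot: [-3.142, -0.0, 3.141]
contact_force: [-0.6, 0.1, 0.1]
gripper_width: 0.0452
grip_force: 0.0
time: 17.2
eef_pos: [0.5394, 0.1661, 0.2322]
eef_rot: [-3.141, -0.001, 3.141]
contact_force: [1.1, -0.0, -0.1]
gripper_width: 0.045
grip_force: 0.0
time: 17.7
eef_pos: [0.3483, 0.2873, 0.2317]
eef_rot: [3.14, 0.001, 3.141]
contact_force: [0.4, 0.0, -0.3]
gripper_width: 0.0007
grip_force: 0.0
```

View pics/s5.png

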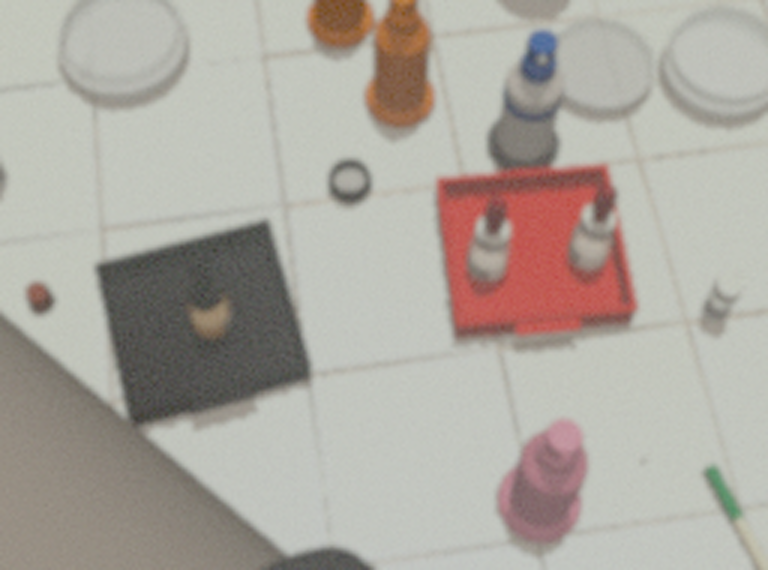

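View pics/t5.png

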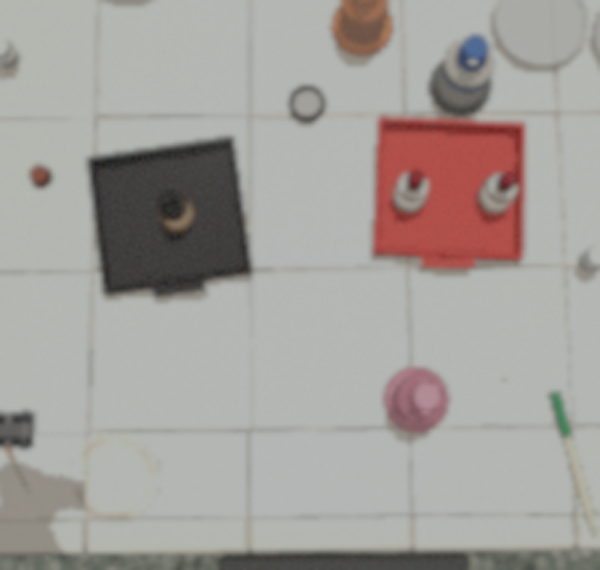

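All three bottles stand upright inside the correct trays: black at top crop (175,212), red at (410,192) and (497,192). The vial, stopper and loupe haven't moved. Next is the cap, with the fingers closed.

```bash
python3 -m handwheel '{"slide":[[-0.015,-0.018,0],[-0.04,-0.049,0],[-0.068,-0.084,0],[-0.096,-0.119,0],[-0.124,-0.154,0]],"spin":[0,0,0,0,0]}' && python3 -m handwheel '{"slide":[[-0.028,-0.035,0],[-0.056,-0.07,0],[-0.084,-0.105,0],[-0.112,-0.14,0],[-0.14,-0.175,0]],"spin":[0,0,0,0,0]}' && python3 -m handwheel '{"slide":[[-0.028,-0.034,0],[-0.047,-0.057,0],[-0.057,-0.068,0],[-0.057,-0.068,0],[-0.057,-0.068,0]],"spin":[0,0,0,0,0]}' && python3 -m handwheel '{"slide":[[0,0,0.02],[0,0,0.045],[0,0,0.06],[0,0,0.068],[0,0,0.07]],"spin":[0,0,0,0,0]}'
```

```text
time: 18.3
eef_pos: [0.4754, 0.1305, 0.2317]
eef_rot: [3.141, 0.002, 3.141]
contact_force: [1.0, 0.0, -0.5]
gripper_width: -0.0002
grip_force: 0.0
time: 18.8
eef_pos: [0.6152, -0.0446, 0.2314]
eef_rot: [-3.141, 0.001, 3.141]
contact_force: [0.5, 0.0, 1.2]
gripper_width: -0.0002
grip_force: 0.0
time: 19.3
eef_pos: [0.6708, -0.1108, 0.2308]
eef_rot: [3.141, -0.0, 3.141]
contact_force: [0.2, 0.5, -0.5]
gripper_width: -0.0003
grip_force: 0.0
time: 19.8
eef_pos: [0.6704, -0.1089, 0.1603]
eef_rot: [3.14, -0.001, -3.141]
contact_force: [0.1, 0.4, -0.4]
gripper_width: -0.0
grip_force: 0.0
```

Next I'll press about 15 mm in small steps, watching the force.

```bash
python3 -m handwheel '{"slide":[[0,0,0.003],[0,0,0.006],[0,0,0.009],[0,0,0.011],[0,0,0.011]],"spin":[0,0,0,0,0]}' && python3 -m handwheel '{"slide":[[0,0,0.002],[0,0,0.004],[0,0,0.005],[0,0,0.005]],"spin":[0,0,0,0]}'
```

```text
time: 20.3
eef_pos: [0.6708, -0.1108, 0.1495]
eef_rot: [3.141, -0.0, 3.141]
contact_force: [0.4, -0.2, -0.7]
gripper_width: 0.0001
grip_force: 0.0
time: 20.7
eef_pos: [0.6708, -0.1107, 0.1444]
eef_rot: [3.142, -0.0, 3.141]
contact_force: [-0.6, -0.1, -0.2]
gripper_width: -0.0002
grip_force: 0.0
```

There's no contact at 0.144 although the cap top should be at 0.152. I'll use the last picture, with both cameras in it.

```bash
python3 - <<'E'
from h import *
import cv2
f=lambda im:np.clip(255*(im/255.)**.45,0,255).astype('uint8')
a=bot.camera("scene");b=bot.camera("top");cv2.imwrite("pics/sraw.png",a);cv2.imwrite("pics/traw.png",b)
cv2.imwrite("pics/p6.png",np.hstack([cv2.resize(f(a)[95:195,260:390],None,fx=3,fy=3,interpolation=2),cv2.resize(f(b)[120:220,250:380],None,fx=3,fy=3,interpolation=2)]))
# saved clean pictures: centroid of blue cap in each
for n,w in(("top",(295,155,325,185)),("scene",(305,125,335,160))):
    im=cv2.imread(f"pics/{n}0.png").astype(int);u0,v0,u1,v1=w;c=im[v0:v1,u0:u1];m=(c[...,0]-c[...,2]>35)
    y,x=np.nonzero(m);print(n,len(x),x.mean()+u0,y.mean()+v0,x.min()+u0,x.max()+u0,y.min()+v0,y.max()+v0)
E
```

```text
top 48 307.8125 165.5625 304 311 162 169
scene 53 320.49056603773585 133.9245283018868 317 324 130 137
```

View pics/p6.png

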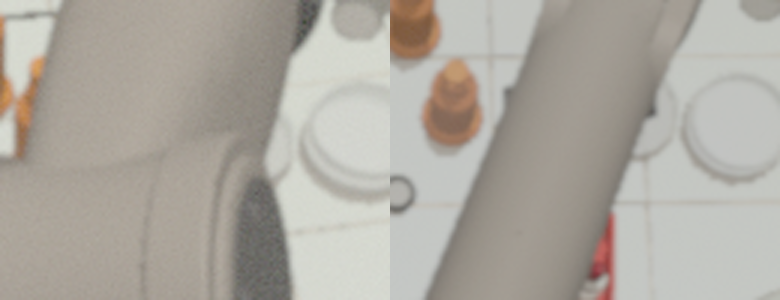

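The arm hides the cap in both views. Before pressing deeper I'll check the calibration against a bottle I placed myself, which should be near (0.560,-0.135) and (0.560,-0.060).

```bash
python3 - <<'E'
from h import *
import cv2
for k,a,b in[("R",(507/3+150,183/3+150),(603/3+140,197/3+120)),("L",(415/3+150,181/3+150),(495/3+140,212/3+120)),("K",(172/3+150,203/3+150),(200/3+140,285/3+120)),("cap",(474/3+150,45/3+150),(543/3+140,41/3+120))]:
    print(k,tri(a,b).round(3))
P0=bot.get_state();print(P0["eef_pos"],P0["contact_force"],P0["joint_torque"].round(1))
# predicted cap outline pixels for cap at (.671,-.111): top disc & bottom disc; compare to blue pixel extent
for n in("top","scene"):
    T=np.linalg.inv(P[n]["T"]);K=np.array(P[n]["K"])
    for z in(.152,.134):
        t=np.linspace(0,6.28,40);X=np.c_[.671+.012*np.cos(t),-.111+.012*np.sin(t),0*t+z]
        q=(X@T[:3,:3].T+T[:3,3])@K.T;q=q[:,:2]/q[:,2:];print(n,z,q.min(0).round(1),q.max(0).round(1))
E
```

```text
R [ 0.559 -0.14   0.102]
L [ 0.562 -0.059  0.096]
K [0.548 0.163 0.069]
cap [ 0.673 -0.112  0.146]
[ 0.67095237 -0.11074688  0.14469679] [-0.70210593  0.09779443 -0.02928061] [ -0.  -49.5   8.5 -21.6   0.    0.    0. ]
top 0.152 [303.2 160.9] [312.4 169.8]
top 0.134 [302.6 162.7] [311.6 171.4]
scene 0.152 [315.8 128.8] [326.6 137.6]
scene 0.134 [315.  133.4] [325.6 142.2]
```

The calibration is good to a few mm, so the tool is over the cap. I'll go deeper in 1 mm steps.

```bash
python3 -m handwheel '{"slide":[[0,0,0.001],[0,0,0.002],[0,0,0.002]],"spin":[0,0,0]}'; python3 -m handwheel '{"slide":[[0,0,0.001],[0,0,0.002],[0,0,0.002]],"spin":[0,0,0]}'
```

```text
time: 21.1
eef_pos: [0.6708, -0.1106, 0.1425]
eef_rot: [3.141, -0.0, 3.141]
contact_force: [0.5, 0.2, -1.4]
gripper_width: -0.0
grip_force: 0.0
time: 21.4
eef_pos: [0.6708, -0.1107, 0.1405]
eef_rot: [3.141, -0.0, 3.141]
contact_force: [0.0, -0.5, 0.1]
gripper_width: 0.0005
grip_force: 0.0
```

```bash
for i in 1; do python3 -m handwheel '{"slide":[[0,0,0.001],[0,0,0.002],[0,0,0.002]],"spin":[0,0,0]}'; done; python3 -m handwheel '{"slide":[[0,0,0.001],[0,0,0.002],[0,0,0.002]],"spin":[0,0,0]}'
```

```text
time: 21.7
eef_pos: [0.6708, -0.1106, 0.1385]
eef_rot: [3.142, -0.0, 3.141]
contact_force: [0.2, 0.3, -0.4]
gripper_width: -0.0003
grip_force: 0.0
time: 22.0
eef_pos: [0.6708, -0.1106, 0.1365]
eef_rot: [3.141, -0.0, 3.141]
contact_force: [0.3, -0.6, -0.6]
gripper_width: -0.0
grip_force: 0.0
```

```bash
python3 - <<'E'
from h import *
def pr(n,X):
    T=np.linalg.inv(P[n]["T"]);q=np.array(P[n]["K"])@(T[:3,:3]@np.array(X)+T[:3,3]);return q[:2]/q[2]
for z in(.08,.1,.177,.19,.2,.21,.23): print(z,"s3px",((pr("scene",[.424,.019,z])-[200,150])*3).round())
for z in(.22,.232,.25,.3): print(z,"t5px",((pr("top",[.348,.287,z])-[150,150])*3).round())
import cv2
im=cv2.imread("pics/s3.png")[:,:390].astype(int)
red=(im[...,2]-im[...,1]>45)&(im[...,2]-im[...,0]>35);red[:, 270:]=0;red[:200]=0
y,x=np.nonzero(red);k=x>150
print("bulb",x[k].min(),x[k].max(),y[k].min(),y[k].max())
for yy in range(180,335,6): print(yy,[int(v) for v in im[yy,215:281:6].mean(1)])
E
```

```text
0.08 s3px [244. 321.]
0.1 s3px [245. 311.]
0.177 s3px [249. 269.]
0.19 s3px [250. 261.]
0.2 s3px [250. 255.]
0.21 s3px [251. 249.]
0.23 s3px [253. 236.]
0.22 t5px [-13. 428.]
0.232 t5px [-17. 428.]
0.25 t5px [-23. 428.]
0.3 t5px [-39. 428.]Traceback (most recent call last):
  File "<stdin>", line 10, in <module>
    return umr_minimum(a, axis, None, out, keepdims, initial, where)
ValueError: zero-size array to reduction operation minimum which has no identity
```

In picture s3 the fingertips line up horizontally with the projected TCP but look higher than nominal. The 6 mm grip on the bulb's dome says the same. So contact should come lower, and I'll keep pressing with force checks.

```bash
python3 -m handwheel '{"slide":[[0,0,0.001],[0,0,0.002],[0,0,0.002]],"spin":[0,0,0]}' | sed -n '2p;4p'; python3 -m handwheel '{"slide":[[0,0,0.001],[0,0,0.002],[0,0,0.002]],"spin":[0,0,0]}'| sed -n '2p;4p'
```

```text
eef_pos: [0.6708, -0.1107, 0.1345]
contact_force: [0.4, 0.4, 0.2]
eef_pos: [0.6708, -0.1107, 0.1325]
contact_force: [0.2, 0.1, 0.1]
```

```bash
python3 -m handwheel '{"slide":[[0,0,0.001],[0,0,0.002],[0,0,0.002]],"spin":[0,0,0]}' | sed -n '2p;4p'; python3 -m handwheel '{"slide":[[0,0,0.001],[0,0,0.002],[0,0,0.002]],"spin":[0,0,0]}'| sed -n '2p;4p'
```

```text
eef_pos: [0.6708, -0.1107, 0.1305]
contact_force: [0.4, -0.3, 0.1]
eef_pos: [0.6708, -0.1107, 0.1285]
contact_force: [-0.5, -0.8, -0.2]
```

```bash
python3 - <<'E'
import cv2,numpy as np
im=cv2.imread("pics/s3.png")[:,:390]
sm=cv2.resize(im,(130,160),interpolation=cv2.INTER_AREA).astype(int)
print("cols",list(range(68,102)))
for v in range(60,110):
    r=sm[v,68:102]
    print(v*3,"".join('R' if p[2]-p[1]>28 else ('#' if p.mean()<85 else ('+' if p.mean()<125 else ('-' if p.mean()<165 else '.'))) for p in r))
E
```

```text
cols [68, 69, 70, 71, 72, 73, 74, 75, 76, 77, 78, 79, 80, 81, 82, 83, 84, 85, 86, 87, 88, 89, 90, 91, 92, 93, 94, 95, 96, 97, 98, 99, 100, 101]
180 ########################++++++++++
183 ########################++++++++++
186 #########################+++++++++
189 #########################+++++++++
192 #########################+++++++++
195 ##+#######################++++++++
198 ##########################++++++++
201 ###########################+++++++
204 ###########################+++++++
207 ++#####+###################+++++++
210 ###########################+++++++
213 ############################++++++
216 ++#+##########++++##########++++++
219 +#+++########++-++############++++
222 ##++#++#+####+---+###########+++++
225 #++##+#######+-.-++##########+++++
228 #+##+++######+-.-++########RRR++++
231 ++##+##+##+##+-.-+########+RRRR+++
234 #+##+++###+##+-.-+########+RRRR+++
237 ##++++++#####+-.-++#+######RRRR+++
240 #+++---+#####+---++++++##+RRRRR+++
243 ++--..-++##++++-+++++++##+RRRRR+++
246 --....-++++++++++++++++#+++----+++
249 .......-++++++++R+#++++++--------+
252 .......-+++++++R
[... 293 characters left out ...]
76 ........---++++++---..............
279 ........----+++++---..............
282 .......------+++----..............
285 .......-------------..............
288 ......---------------.............
291 ......--------------..............
294 .......-------------..............
297 .........-----------..............
300 ..........--------................
303 .............--...................
306 ..................................
309 ......-...........................
312 ......-...........................
315 ......--..........................
318 ......---.........................
321 .......--.........................
324 ..................................
327 ..................................
```

Classifying the pixels around the fingers in s3 puts the tip edges about 12–30 mm above the nominal TCP. I'll keep descending.

```bash
python3 -m handwheel '{"slide":[[0,0,0.001],[0,0,0.002],[0,0,0.002]],"spin":[0,0,0]}' | sed -n '2p;4p'; python3 -m handwheel '{"slide":[[0,0,0.001],[0,0,0.002],[0,0,0.002]],"spin":[0,0,0]}'| sed -n '2p;4p'; python3 -m handwheel '{"slide":[[0,0,0.001],[0,0,0.002],[0,0,0.002]],"spin":[0,0,0]}'| sed -n '2p;4p'
```

```text
eef_pos: [0.6708, -0.1107, 0.1265]
contact_force: [0.3, -0.1, 0.1]
eef_pos: [0.6708, -0.1107, 0.1245]
contact_force: [0.6, -0.1, 0.6]
eef_pos: [0.6708, -0.1107, 0.1225]
contact_force: [-0.4, -0.0, -0.3]
```

```bash
python3 - <<'E'
from h import *
import cv2
def pr(n,X):
    T=np.linalg.inv(P[n]["T"]);q=np.array(P[n]["K"])@(T[:3,:3]@np.array(X)+T[:3,3]);return (q[:2]/q[2]).round(1)
print("foot",atz("top",(303.5,176.5),.015).round(3),atz("scene",(140+523/3,120+143/3),.015).round(3))
for z in(.15,.2,.25,.3): print(z,pr("top",[.671,-.111,z]),pr("scene",[.671,-.111,z]))
a=cv2.imread("pics/t5.png");
b=bot.camera("top");cv2.imwrite("pics/traw2.png",b);c=cv2.imread("pics/top0.png")
g=b.astype(int).mean(2)
for v in range(138,172,2): print(v,"".join('#' if x<60 else('+' if x<90 else '.') for x in g[v,278:350]))
print(bot.get_state()["joints"].round(3))
E
```

```text
foot [ 0.674 -0.112  0.015] [ 0.664 -0.108  0.015]
0.15 [307.7 165.5] [321.1 133.7]
0.2 [309.7 160.5] [323.7 120.1]
0.25 [311.9 154.9] [326.7 105.2]
0.3 [314.2 149. ] [329.9  88.9]
138 .................+##+++++++++++++++++++++++++++++++++++++++++++++++.....
140 ................++#++++++++++++++++++++++++++++++++++++++++++++++.......
142 ................+#++++++++++++++++++++++++++++++++++++++++++++++........
144 ...............++++++++++++++++++++++++++++++++++++++++++++++++.........
146 ..............++#+++++++++++++++++++++++++++++++++++++++++++++..........
148 +............++#+++++++++++++++++++++++++++++++++++++++++#++++..........
150 +............+#+++++++++++++++++++++++++++++++++++++++++###++...........
152 +.........+###+++++++++++++++++++++++++++++++++++++++++###++............
154 #+.......+####++++++++++++++++++++++++++++++++++++++++####+.............
156 #+.......+###+++++++++++++++++++++++++++++++++++++++++####+.............
158 ++.......+##+++++++++++++++++++++++++++++++++++++++++######.............
160 +++.....++#+++++++++++++++++++++++++++++++++++++++++#######+............
162 ++.....+##+++++++++++++++++++++++++++++++++++++++++####+................
164 +.....+##++++++++++++++++++++++++++++++++++++++++++###+.................
166 ......+##+++++++++++++++++++++++++++++++++++++++++###+................+.
168 .....+##+++++++++++++++++++++++++++++++++++++++++###+..................+
170 ....+##+++++++++++++++++++++++++++++++++++++++++###+....................
[-0.218  0.69   0.641  1.239 -0.402  1.337  1.973]
```

The gripper is centred over the cap laterally. The bulb grip bounds the tip offset below 35 mm, so contact has to come above z≈0.117. I'll go on.

```bash
python3 -m handwheel '{"slide":[[0,0,0.001],[0,0,0.002],[0,0,0.002]],"spin":[0,0,0]}' | sed -n '2p;4p'; python3 -m handwheel '{"slide":[[0,0,0.001],[0,0,0.002],[0,0,0.002]],"spin":[0,0,0]}'| sed -n '2p;4p'; python3 -m handwheel '{"slide":[[0,0,0.001],[0,0,0.002],[0,0,0.002]],"spin":[0,0,0]}'| sed -n '2p;4p'
```

```text
eef_pos: [0.671, -0.1108, 0.1208]
contact_force: [-0.3, 0.2, 0.9]
eef_pos: [0.6711, -0.1108, 0.119]
contact_force: [-0.7, -0.5, 2.6]
eef_pos: [0.6711, -0.1108, 0.117]
contact_force: [-0.7, 0.0, 4.2]
```

Contact began at about 0.1215, and the force is rising like a spring (≈0.85 N/mm). I'll press to the stop.

```bash
python3 -m handwheel '{"slide":[[0,0,0.001],[0,0,0.002],[0,0,0.002]],"spin":[0,0,0]}' | sed -n '2p;4p'; python3 -m handwheel '{"slide":[[0,0,0.001],[0,0,0.002],[0,0,0.002]],"spin":[0,0,0]}'| sed -n '2p;4p'
```

```text
eef_pos: [0.6711, -0.1108, 0.1153]
contact_force: [-2.5, 1.5, 5.7]
eef_pos: [0.6711, -0.1108, 0.115]
contact_force: [-3.9, 0.8, 11.2]
```

The force jumped to 11 N with no further travel, so the cap is at its stop. I'll retract and check.

```bash
python3 -m handwheel '{"slide":[[0,0,-0.004],[0,0,-0.012],[0,0,-0.03],[0,0,-0.06],[0,0,-0.1]],"spin":[0,0,0,0,0]}' && python3 -m handwheel '{"slide":[[0.02,0.025,-0.01],[0.05,0.06,-0.02],[0.078,0.095,-0.02],[0.106,0.13,-0.02],[0.134,0.165,-0.02]],"spin":[0,0,0,0,0]}' && python3 -m handwheel '{"slide":[[0.028,0.035,0],[0.056,0.07,0],[0.084,0.105,0],[0.112,0.14,0],[0.14,0.175,0]],"spin":[0,0,0,0,0]}' && python3 -m handwheel '{"slide":[[0.028,0.034,0],[0.047,0.057,0],[0.05,0.06,0],[0.05,0.06,0],[0.05,0.06,0]],"spin":[0,0,0,0,0]}'
python3 - <<'E'
from h import *
import cv2
f=lambda im:np.clip(255*(im/255.)**.55,0,255).astype('uint8')
t=bot.camera("top");s=bot.camera("scene")
A=cv2.imread("pics/s5.png");B=cv2.imread("pics/t5.png")
a=cv2.resize(f(s)[120:310,140:396],None,fx=3,fy=3,interpolation=2);b=cv2.resize(f(t)[150:340,150:350],None,fx=3,fy=3,interpolation=2)
for n,x,y in(("s",a,A),("t",b,B)):
    d=cv2.GaussianBlur(cv2.absdiff(x,y).max(2),(7,7),0)>45
    k,_,st,_=cv2.connectedComponentsWithStats(d.astype('uint8'));print(n,[r.tolist() for r in st[1:] if r[4]>40])
for w in((295,155,325,185),):
    for im in(cv2.imread("pics/top0.png"),t):
        u0,v0,u1,v1=w;c=im[v0:v1,u0:u1].astype(int);y,x=np.nonzero(c[...,0]-c[...,2]>35);print(len(x),x.mean()+u0,y.mean()+v0)
E
```

```text
time: 26.15
eef_pos: [0.6694, -0.1099, 0.2105]
eef_rot: [3.14, -0.006, 3.141]
contact_force: [1.4, -1.1, 0.0]
gripper_width: 0.0001
grip_force: 0.0
time: 26.65
eef_pos: [0.5356, 0.0558, 0.232]
eef_rot: [3.142, -0.001, 3.141]
contact_force: [0.3, 1.8, 0.6]
gripper_width: 0.0004
grip_force: 0.0
time: 27.15
eef_pos: [0.3956, 0.2306, 0.2323]
eef_rot: [-3.142, -0.0, 3.141]
contact_force: [1.4, 1.3, -0.3]
gripper_width: -0.0001
grip_force: 0.0
time: 27.65
eef_pos: [0.3483, 0.2881, 0.2325]
eef_rot: [-3.141, 0.0, 3.138]
contact_force: [-0.3, -0.4, 0.4]
gripper_width: 0.0001
grip_force: 0.0
s [[0, 298, 126, 116, 1582], [148, 432, 123, 106, 771], [284, 545, 46, 11, 215], [334, 545, 19, 7, 41]]
t []
48 307.8125 165.5625
48 307.8125 165.5625
```

Nothing has shifted, the cap is back up and the arm is clear, so I'll hand in.

```bash
python3 -c "
from cell import bot
print(bot.finish_job())"
```

```text
the job is handed in; nothing more can be done
None
```

I handed the job in at about 28 s: both red bottles stand in the red tray and the black one in the black tray, all upright; the cap went down to its stop, judging by the force, and sprang back up; the vial, stopper and loupe did not move; no verdict came back.

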